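# Unstack a water pot for the try-out table

### The arm

A 6-joint arm with a two-finger parallel gripper is mounted at the origin on the work surface. World frame = base frame: x ahead of the robot, y to its left, z up, the work surface at z = 0. Lengths are in m, angles in degrees, forces in N, time in s.
With the tool pointing down it reaches from about 0.35 to 0.875 m from the base axis. Payload 4.2 kg.
Tool frame: the origin (TCP) lies midway between the tips of the shut fingers; the grasp point (between the pads) lies 19 mm behind it; z points along the fingers, y is the line along which they close (so a half turn about z gives the same grasp; the last joint's range is limited). The gripper opens to 87 mm and grips with 3 to 60 N. Pads are 19 mm wide; open, the fingers measure 117 mm over their backs; the gripper's body (75 mm by 190 mm) begins 51 mm behind the grasp point.
Start: joints at [84.374, 22.042, 0.453, 0, -68.411, -14.817], TCP at [0.218, 0.586, 0.223] pointing down, gripper open.
Joint ranges: [-179.83, 179.83], [-69.29, 118.12], [-61.27, 80.66], [-181.25, 117.63], [-171.15, -9.14], [-177.46, 177.46]. Speed limits (degrees/s): [159.86, 159.86, 180, 180, 180, 180].

### API

Orientations are given as a 3x3 rotation matrix whose columns are the frame's x, y, z axes.
In Python, from station import r, camrig, order gives the robot as it stands (r), with the cameras (camrig) and the job (order).
- The arm moves only by the tool advance, called after "Call:" as name(argument=value, ...) on one line, values as JSON. Schema: {"type":"object","properties":{"offsets":{"type":"array","items":{"type":"number"},"minItems":7,"maxItems":56},"only":{"type":"string"},"quiet":{"type":"boolean"},"lines":{"type":"string"}},"required":["offsets"],"additionalProperties":false}. offsets is one flat list of numbers that holds 1 to 8 rows one after another, with no inner brackets; each row has 7 numbers: the opening from 0.0 (shut) to 1.0 (fully open), then dx, dy, dz in parts of the range, where 1.0 means 50 cm, then a rotation vector rx, ry, rz in fractions of the full range, 1 being 90 degrees; each row is the pose to reach, as a shift and turn from the pose commanded when the call began, along the tool's axes at that moment; what a row does not reach only later rows make up. A row lasts 1/10 s, in which the tool goes at most 0.05 m and 8.59 degrees, less where a joint would pass 70% of its speed; a pose out of reach is approached as far as the arm can. The fingers move at their own pace and stop on an object; the grip force is fixed at half the most. Time passes only in rows, so rows that do not move let the fingers close. The tool returns the time, the measured TCP pose, the force, the opening and the grip force at its end. only (a regular expression) keeps the lines of the reply that match it, lines (a string "A,B") keeps lines A to B, and quiet returns only ok. Shift and turn numbers lie between -1 and 1, and a call with a number outside is refused. Input that does not fit is refused with a message, and nothing moves.
- r.sense(): the state, without advancing time (a new reading comes with each control period).
- camrig.capture(name): name is "side" or "top" or "wrist"; returns a dict with "pixels" (420x560x3 uint8, red, green, blue), "z_map" (420x560 float32, m along the optical axis (not along the pixel's ray), 0 where there is no reading), "K" (3x3 intrinsics, pixels), "world_from_camera" (4x4, takes a point from camera to world coordinates). Camera axes: x right, y up, looking along -z (the intrinsics and any distortion apply to the point x, -y, -z); pixel columns grow to the right and rows downward; lengths in m; the calibration is good to about 2 mm. A picture is of the moment at which its call begins.
- order.finish_job(): hands the job in; it is judged then, once.
The state is a dict: "time_s": time; "joints": joint angles; "joint_velocities": joint speeds; "effort": joint torques, N m; "tcp_pos": TCP position; "ee_rot": TCP orientation; "wrist_force": force on the tool from outside, world axes, zero at the start; "moment": the same for the moment, N m; "gripper_width": opening from 0.0 (shut) to 1.0 (fully open); "gripper_force": force on a finger pad.
Only numpy, scipy, OpenCV 4.12 (cv2) and the standard library are available. Lean on these libraries where they do the work, as an engineer would, in place of code of your own. Each camera call takes 0.05 s, during which the arm holds its last target. There are 200 camera calls.

### The job

Take the top steel water pot off the nested stack. It sticks a little in the pot below: draw it straight up, so that the other three pots are left standing, nested, where they are. Set it down upright, without dropping it, on the floor of the empty bay of the wooden paint tray, let go, and leave the other things on the table undisturbed.

Things in the scene. Friction and masses are not known exactly. Their poses are not given: they have to be found in the camera images.
- pot_top: Uppermost of four identical stacked steel water pots: round, 95 mm high, 0.13 to 0.25 kg, wall 2.5 mm. Upper 35 mm: straight collar, 66 mm outside diameter; below it a shoulder, then a body tapering from 58 to 43 mm at the flat foot. In the stack only the collar shows; the next pot's equal collar starts right under it, so grip only the top 35 mm. Origin: centre of the foot's underside; z up.
- pot_second: The pot below pot_top, same make, 0.18 kg, foot 35 mm lower; pot_top's shoulder sits on its rim. Three small spring dimples in each mouth grip the pot above: drawing it out takes 2 to 4.5 N beyond its weight, mostly in the first 15 mm; it is clear after 60 mm of lift. Pulled askew it binds and tips the pots below. Origin: centre of its foot; z up.
- pot_third: The third pot from the top, same make, 0.18 kg. Origin: centre of its foot; z up.
- pot_bottom: The lowest pot, same make, 0.18 kg, standing loose on the table. Origin: centre of its foot, at table height (z = 0); the rim of pot_top is 200 mm above the table.
- tray: A wooden sketch-box tray fixed on the table, 280 mm (its x) by 170 mm (its y), walls 42 mm high and 7 mm thick, floor 5 mm thick. Its -x end is one empty bay; the +x part, beyond a cross divider 37 mm high, holds paint tubes and pencils, all lower than the walls. Origin: centre of its underside on the table; z up.
- bay (a point): Centre of the empty bay of the tray, on the bay's floor (5 mm above the table). The bay measures 125 mm along the tray's x by 156 mm along its y. Axes as the tray's.
- paint_jar: Bystander: closed glass paint jar with white lid, 62 mm diameter, 78 mm high. Origin: centre of its underside.
- canvas: Bystander: small stretched canvas lying flat, 110 x 90 x 18 mm. Origin: centre of its underside.
- dish: Bystander: shallow white china mixing dish, 82 mm diameter, 20 mm high. It stands beside the stack. Origin: centre of its underside.
- brush_jar: Bystander: white china jar with paint brushes, 68 mm diameter, jar 105 mm high, brushes up to 220 mm above the table and within 50 mm of its axis. Origin: centre of its underside.

How it is judged:
By the outcome, as a careful person would: the job done as asked, in the order asked, and still so for the second after the job is handed in, with the robot touching nothing.
It also fails if it takes over 42 s, if anything falls off the work surface, if the arm or the gripper's body presses on something with over 40 N, if the wrist force passes 120 N, or if a joint passes its speed limit or range.

## Working session

There is one attempt and no reset: what is moved stays moved. The work goes in short steps, Python scripts to look and compute and a tool call to move; the robot and the scene stay as the last step left them, time stands still between calls to the robot, and variables do not carry over. Pictures are saved under pics/ and viewed, at most 10 in all, crops included, and the job is handed in when it is done.

```bash
ls; mkdir -p pics; cat > h.py <<'E'
import numpy as np,cv2
from station import r, camrig, order
def cap(n,f):
    c=camrig.capture(n); cv2.imwrite(f'pics/{f}.png',c['pixels'][:,:,::-1]); np.savez(f'pics/{f}.npz',**{k:np.asarray(v) for k,v in c.items()}); return c
def cloud(c):
    h,w=c['z_map'].shape; u,v=np.meshgrid(np.arange(w),np.arange(h)); K=c['K']; z=c['z_map']
    P=np.stack([(u-K[0,2])/K[0,0]*z,-(v-K[1,2])/K[1,1]*z,-z,np.ones_like(z)],-1)
    W=(P@np.asarray(c['world_from_camera']).T)[...,:3]; W[z==0]=np.nan; return W
E
python3 - <<'E'
from h import *
for n in('top','side'):
    c=cap(n,n+'1'); print(n,c['K'],c['world_from_camera'],[k for k in c])
s=r.sense(); print(s)
E
```

```text
pics
station.py
top [[503.78232345   0.         276.81225264]
 [  0.         503.78232345 211.66156665]
 [  0.           0.           1.        ]] [[-6.48732872e-04  9.76516458e-01 -2.15441842e-01  3.49785310e-01]
 [-9.99999318e-01 -8.42637354e-04 -8.08184762e-04 -1.16319155e-03]
 [-9.70745065e-04  2.15441170e-01  9.76516339e-01  1.24119113e+00]
 [ 0.00000000e+00  0.00000000e+00  0.00000000e+00  1.00000000e+00]] ['pixels', 'z_map', 'K', 'world_from_camera']
side [[426.5284969    0.         273.72281824]
 [  0.         426.5284969  209.14807276]
 [  0.           0.           1.        ]] [[-9.99923844e-01 -1.23257133e-02  6.19549330e-04  5.75461557e-01]
 [ 8.29098762e-03 -6.33726142e-01  7.73513048e-01  7.17739660e-01]
 [-9.14147543e-03  7.73459277e-01  6.33780072e-01  6.76332206e-01]
 [ 0.00000000e+00  0.00000000e+00  0.00000000e+00  1.00000000e+00]] ['pixels', 'z_map', 'K', 'world_from_camera']
{'time_s': 0.1, 'joints': array([ 8.43741328e+01,  2.20861966e+01,  3.87328296e-01, -2.66102964e-02,
       -6.84117197e+01, -1.48168004e+01]), 'joint_velocities': array([-0.01470165, -0.0485717 ,  0.15593083,  0.05218563,  0.05248066,
        0.07197123]), 'effort': array([-4.24536547e-04, -3.91689849e+01,  1.87935001e+01,  4.23182622e+00,
        1.34674300e-02, -7.40727705e-05]), 'tcp_pos': array([0.21808013, 0.58513482, 0.22156541]), 'ee_rot': array([[ 9.36962332e-01, -3.49429829e-01, -6.18988254e-04],
       [-3.49430369e-01, -9.36960452e-01, -1.87845338e-03],
       [ 7.64201278e-05,  1.97633335e-03, -9.99998044e-01]]), 'wrist_force': array([-0.52215068,  0.14649484, -0.22579113]), 'moment': array([-0.00366015,  0.0179091 , -0.01689213]), 'gripper_force': 0.0, 'gripper_width': 1.002528295924861}
```

View pics/top1.png

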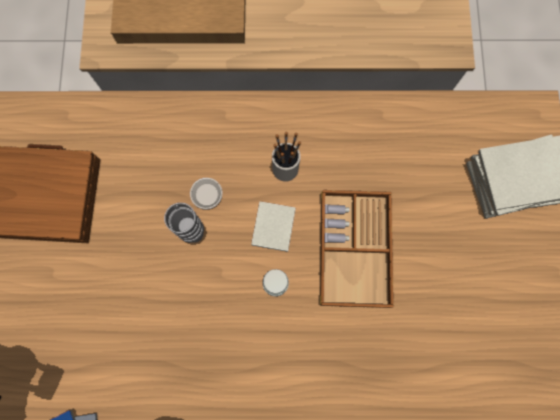

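View pics/side1.png

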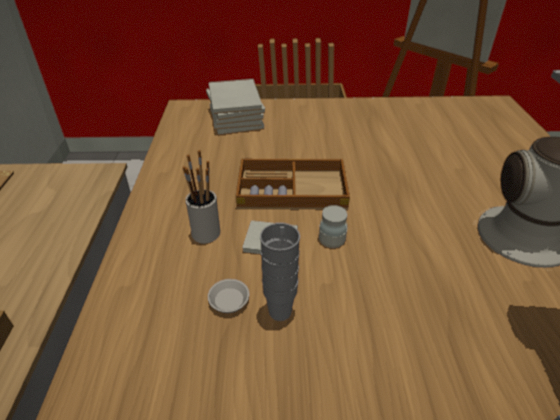

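Top view: stack rim about (183,219), dish beside it at (206,193), brush jar (286,162), canvas (274,226), paint jar (275,282); tray corners about (322,192) to (392,306), with the bay in its lower part at (355,277). The side view shows the stack rim at (280,237), the dish at (229,297) and the bay at (320,184).

```bash
cat > m.py <<'E'
from h import *
from scipy.optimize import least_squares
def fit(p,R=None):
    f=lambda q:np.hypot(p[:,0]-q[0],p[:,1]-q[1])-(q[2] if R is None else R)
    s=least_squares(f,[*p[:,:2].mean(0),.03],loss='soft_l1',f_scale=.001); return s.x
for n in('top1','side1'):
    c=dict(np.load(f'pics/{n}.npz')); W=cloud(c)
    t=W[...,2]; 
    def sel(x,y,rad,a,b): return W[(np.hypot(W[...,0]-x,W[...,1]-y)<rad)&(t>a)&(t<b)]
    # stack
    c0=W[219,183] if n=='top1' else W[260,282]
    print(n,'near',c0)
    u=sel(*c0[:2],.08,.1,.25); print('max z',np.nanpercentile(u[:,2],[90,98,100]))
    rim=sel(*c0[:2],.08,.196,.206); print('rim',len(rim),fit(rim),rim[:,:2].min(0),rim[:,:2].max(0),np.median(rim[:,2]))
    for a,b in((.17,.195),(.135,.158),(.10,.123),(.065,.088)):
        q=sel(*c0[:2],.08,a,b)
        if len(q)>10: print(a,len(q),fit(q,.033)[:2])
    # tray walls top
    pc=W[277,355] if n=='top1' else W[184,320]
    print('bay',pc)
    wl=(t>.034)&(t<.046)&(np.hypot(W[...,0]-pc[0],W[...,1]-pc[1])<.28)
    m=cv2.morphologyEx(wl.astype(np.uint8),cv2.MORPH_CLOSE,np.ones((3,3)))
    k,l,st,_=cv2.connectedComponentsWithStats(m); i=1+np.argmax(st[1:,4]); q=W[(l==i)&wl][:,:2]
    (cx,cy),sz,an=cv2.minAreaRect((q*1000).astype(np.float32)); print('tray',cx,cy,sz,an,len(q))
    fl=sel(*pc[:2],.2,.002,.009); print('floor',len(fl))
    for nm,px in ({'dish':(193,206),'brush':(165,286),'pjar':(282,275),'canvas':(226,274)} if n=='top1' else {'dish':(297,229),'pjar':(212,334)}).items(): print(nm,W[px])
E
python3 m.py
```

```text
top1 near [0.58215045 0.2146961  0.11077601]
max z [0.19967395 0.20296846 0.20658433]
rim 138 [0.56724245 0.20553226 0.03164463] [0.53524656 0.17387906] [0.60055363 0.23774205] 0.20085621937589315
0.17 200 [0.56637124 0.20434327]
0.135 176 [0.56336904 0.19793892]
0.1 250 [0.54817995 0.19785545]
0.065 54 [0.56843685 0.20676322]
bay [ 0.4588403  -0.19087133  0.00591964]
tray 528.6107177734375 -190.9554443359375 (171.5177001953125, 280.7852783203125) 88.31929016113281 1382
floor 8637
dish [0.67074481 0.17906212 0.00635007]
brush [ 0.71290962 -0.0219472   0.1055818 ]
pjar [0.44115038 0.00406113 0.07855166]
canvas [0.58362938 0.0068302  0.01666469]
side1 near [0.5627333  0.23905521 0.17818344]
max z [0.19668606 0.20100585 0.20268942]
rim 264 [0.56649777 0.20645876 0.03173409] [0.53408693 0.17171012] [0.59819996 0.23934857] 0.19975956282138585
0.17 780 [0.56633079 0.20628927]
0.135 421 [0.56638338 0.20490998]
0.1 313 [0.56665305 0.26402862]
0.065 289 [0.56631154 0.20457078]
bay [ 0.4502198  -0.20585289  0.00452138]
tray 527.6351318359375 -189.8303680419922 (174.75241088867188, 280.5058898925781) 88.73861694335938 1184
floor 1840
dish [0.66613361 0.17093146 0.00359654]
pjar [0.44316168 0.00133234 0.07917978]
```

The manual's scale: shifts go in shares of 50 cm and turns go in shares of 90 degrees. Converting my numbers, 0.27 m is 0.54, -0.08 m is -0.16.

```bash
python3 - <<'E'
from h import *
W=cloud(dict(np.load('pics/top1.npz')))
for p in [(190,50),(160,80),(230,80),(190,95),(190,110)]: print(p,W[p])
E
```

```text
(190, 50) [0.66243697 0.54594911 0.06831295]
(160, 80) [0.73697106 0.47864796 0.0716156 ]
(230, 80) [0.56392358 0.46421262 0.07155869]
(190, 95) [0.67803577 0.45958043 0.00940838]
(190, 110) [0.67928065 0.4232843  0.00460721]
```

Call:
advance(offsets=[1,0.18,0.14,-0.16,0,0,0,1,0.36,0.26,-0.16,0,0,0,1,0.54,0.4,-0.16,0,0,0,1,0.54,0.4,-0.16,0,0,0,1,0.54,0.4,-0.16,0,0,0,1,0.54,0.4,-0.16,0,0,0,1,0.54,0.4,-0.16,0,0,0,1,0.54,0.4,-0.16,0,0,0])

```text
time_s: 0.9
tcp_pos: [0.4035, 0.3, 0.3037]
ee_rot: [[0.935, -0.355, 0.001], [-0.355, -0.935, 0.001], [0.001, -0.001, -1.0]]
wrist_force: [-0.6, 0.8, -1.5]
gripper_width: 0.998
gripper_force: 0.0
```

In the tool's units: 0.186 m is 0.372, 0.05 m is 0.1.

Call:
advance(offsets=[1,0.1,0.02,0,0,0,0,1,0.2,0.04,0.02,0,0,0,1,0.3,0.05,0.06,0,0,0,1,0.372,0.06,0.09,0,0,0,1,0.372,0.06,0.09,0,0,0,1,0.372,0.06,0.09,0,0,0,1,0.372,0.06,0.09,0,0,0])

```text
time_s: 1.6
tcp_pos: [0.5648, 0.2115, 0.2578]
ee_rot: [[0.937, -0.348, 0.0], [-0.348, -0.937, 0.0], [0.0, -0.0, -1.0]]
wrist_force: [0.4, -0.2, 0.9]
gripper_width: 1.002
gripper_force: 0.0
```

```bash
python3 - <<'E'
from h import *
cap('wrist','w1'); c=cap('side','s2'); s=r.sense(); print(s['tcp_pos'],s['ee_rot'])
W=cloud(dict(np.load('pics/w1.npz')))
print(np.load('pics/w1.npz')['world_from_camera'])
m=(W[...,2]>.195)&(W[...,2]<.205)&(np.hypot(W[...,0]-.5665,W[...,1]-.206)<.06); p=W[m]
print(m.sum(),p.min(0) if m.any() else '',p.max(0) if m.any() else '')
E
```

```text
[0.56460239 0.211867   0.25862471] [[ 9.37650116e-01 -3.47577753e-01  1.40234079e-03]
 [-3.47579235e-01 -9.37650083e-01  9.99082729e-04]
 [ 9.67646026e-04 -1.42421457e-03 -9.99998518e-01]]
[[-3.48213208e-01  8.92406871e-01  2.86980032e-01  6.44271490e-01]
 [-9.37415362e-01 -3.31506216e-01 -1.06564856e-01  1.81121919e-01]
 [ 3.64551149e-05 -3.06126780e-01  9.51990753e-01  4.18989037e-01]
 [ 0.00000000e+00  0.00000000e+00  0.00000000e+00  1.00000000e+00]]
1140 [0.53295654 0.17147687 0.19500382] [0.59887719 0.23690115 0.20150683]
```

View pics/w1.png

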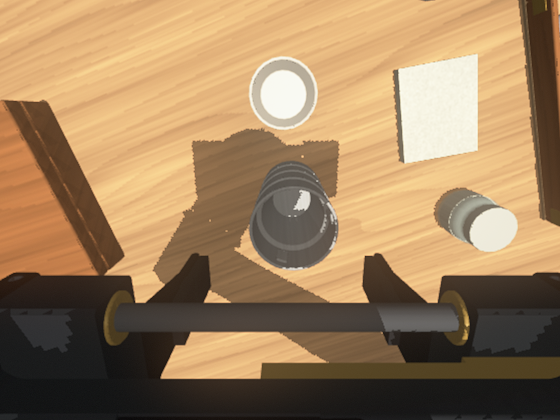

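Wrist view: the rim is centred at about (294,226) between the fingertips (200 and 372, mid 286), so a shift of a few mm is needed; the dish (283,93), canvas (438,108) and jar (492,228) are clear.

In the tool's units: 0.05 m is 0.1, 0.04 m is 0.08.

Call:
advance(offsets=[1,0.008,0.01,0,0,0,0,1,0.008,0.01,0.04,0,0,0,1,0.008,0.01,0.08,0,0,0,1,0.008,0.01,0.1,0,0,0,1,0.008,0.01,0.1,0,0,0,1,0.008,0.01,0.1,0,0,0])

```text
time_s: 2.3
tcp_pos: [0.5676, 0.205, 0.2085]
ee_rot: [[0.937, -0.349, 0.001], [-0.349, -0.937, 0.0], [0.001, -0.001, -1.0]]
wrist_force: [0.5, 0.7, -0.1]
gripper_width: 0.999
gripper_force: 0.0
```

```bash
python3 - <<'E'
from h import *
from m import fit
cap('wrist','w2'); s=r.sense(); print(s['tcp_pos'],s['wrist_force'])
W=cloud(dict(np.load('pics/w2.npz')))
m=(W[...,2]>.195)&(W[...,2]<.205)&(np.hypot(W[...,0]-.5665,W[...,1]-.206)<.038); p=W[m]
print(m.sum(),p.min(0),p.max(0),fit(p))
E
```

```text
top1 near [0.58215045 0.2146961  0.11077601]
max z [0.19967395 0.20296846 0.20658433]
rim 138 [0.56724245 0.20553226 0.03164463] [0.53524656 0.17387906] [0.60055363 0.23774205] 0.20085621937589315
0.17 200 [0.56637124 0.20434327]
0.135 176 [0.56336904 0.19793892]
0.1 250 [0.54817995 0.19785545]
0.065 54 [0.56843685 0.20676322]
bay [ 0.4588403  -0.19087133  0.00591964]
tray 528.6107177734375 -190.9554443359375 (171.5177001953125, 280.7852783203125) 88.31929016113281 1382
floor 8637
dish [0.67074481 0.17906212 0.00635007]
brush [ 0.71290962 -0.0219472   0.1055818 ]
pjar [0.44115038 0.00406113 0.07855166]
canvas [0.58362938 0.0068302  0.01666469]
side1 near [0.5627333  0.23905521 0.17818344]
max z [0.19668606 0.20100585 0.20268942]
rim 264 [0.56649777 0.20645876 0.03173409] [0.53408693 0.17171012] [0.59819996 0.23934857] 0.19975956282138585
0.17 780 [0.56633079 0.20628927]
0.135 421 [0.56638338 0.20490998]
0.1 313 [0.56665305 0.26402862]
0.065 289 [0.56631154 0.20457078]
bay [ 0.4502198  -0.20585289  0.00452138]
tray 527.6351318359375 -189.8303680419922 (174.75241088867188, 280.5058898925781) 88.73861694335938 1184
floor 1840
dish [0.66613361 0.17093146 0.00359654]
pjar [0.44316168 0.00133234 0.07917978]
[0.56781193 0.20510514 0.20886664] [ 0.67001802  0.58466476 -0.32083155]
1416 [0.53536491 0.17140574 0.19501918] [0.59909388 0.23698495 0.20140275] [0.56671772 0.20394906 0.03142573]
```

View pics/w2.png

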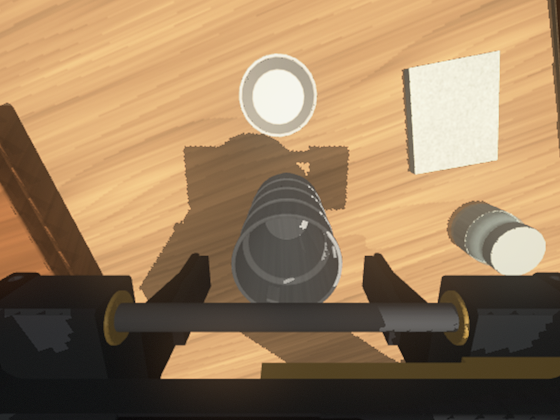

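Wrist view: the rim spans columns 233 to 340 (mid 286.5), and the fingers' mid is 286, so it is centred. Now I descend and close gently.

In the tool's units: 0.038 m is 0.076, 0.03 m is 0.06.

Call:
advance(offsets=[1,0,0,0.03,0,0,0,1,0,0,0.06,0,0,0,1,0,0,0.076,0,0,0,0.9,0,0,0.076,0,0,0,0.84,0,0,0.076,0,0,0,0.82,0,0,0.076,0,0,0,0.8,0,0,0.076,0,0,0,0.8,0,0,0.076,0,0,0])

```text
time_s: 3.15
tcp_pos: [0.5674, 0.2049, 0.1701]
ee_rot: [[0.937, -0.349, 0.001], [-0.349, -0.937, 0.0], [0.001, -0.001, -1.0]]
wrist_force: [-0.6, 0.2, -0.3]
gripper_width: 0.809
gripper_force: 0.0
```

Call:
advance(offsets=[0.78,0,0,0,0,0,0,0.77,0,0,0,0,0,0,0.76,0,0,0,0,0,0,0.75,0,0,0,0,0,0,0.74,0,0,0,0,0,0,0.72,0,0,0,0,0,0,0.7,0,0,0,0,0,0,0.6,0,0,0,0,0,0])

```text
time_s: 3.95
tcp_pos: [0.5673, 0.2048, 0.1696]
ee_rot: [[0.937, -0.349, 0.0], [-0.349, -0.937, 0.0], [0.0, -0.0, -1.0]]
wrist_force: [-0.1, 0.7, 0.3]
gripper_width: 0.747
gripper_force: 30.0
```

In the tool's units: -0.016 m is -0.032, -0.014 m is -0.028.

Call:
advance(offsets=[0.5,0,0,-0.004,0,0,0,0.5,0,0,-0.008,0,0,0,0.5,0,0,-0.012,0,0,0,0.5,0,0,-0.016,0,0,0,0.5,0,0,-0.02,0,0,0,0.5,0,0,-0.024,0,0,0,0.5,0,0,-0.028,0,0,0,0.5,0,0,-0.032,0,0,0])

```text
time_s: 4.75
tcp_pos: [0.5674, 0.2048, 0.1861]
ee_rot: [[0.937, -0.349, 0.001], [-0.349, -0.937, 0.0], [0.001, -0.0, -1.0]]
wrist_force: [-0.7, 0.2, -1.5]
gripper_width: 0.747
gripper_force: 30.0
```

```bash
python3 - <<'E'
from h import *
c=cap('side','s3'); im=c['pixels'][120:340,170:400,::-1]; cv2.imwrite('pics/s3c.png',cv2.resize(im,None,fx=2.5,fy=2.5))
E
```

```text
(no output)
```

View pics/s3c.png

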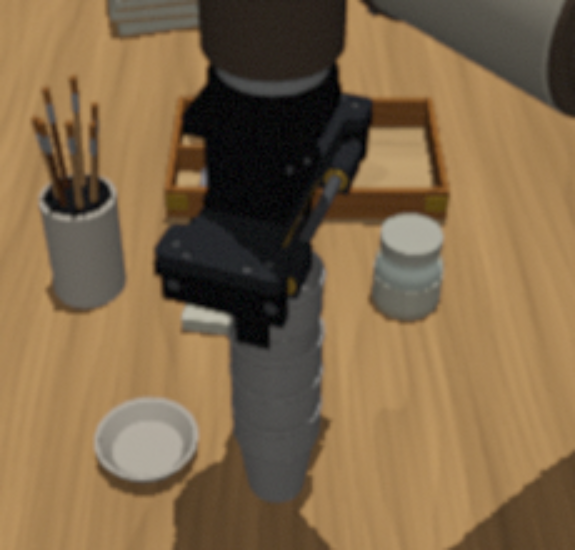

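The side crop shows the stack still upright, its foot at about crop (275,495), full-frame (280,318), as before. I continue straight up.

In the tool's units: -0.046 m is -0.092, -0.04 m is -0.08.

Call:
advance(offsets=[0.5,0,0,-0.008,0,0,0,0.5,0,0,-0.02,0,0,0,0.5,0,0,-0.032,0,0,0,0.5,0,0,-0.044,0,0,0,0.5,0,0,-0.056,0,0,0,0.5,0,0,-0.068,0,0,0,0.5,0,0,-0.08,0,0,0,0.5,0,0,-0.092,0,0,0])

```text
time_s: 5.6
tcp_pos: [0.5672, 0.2048, 0.2321]
ee_rot: [[0.937, -0.349, 0.0], [-0.349, -0.937, 0.0], [0.0, -0.0, -1.0]]
wrist_force: [0.1, -0.1, -1.8]
gripper_width: 0.752
gripper_force: 30.0
```

Call:
advance(offsets=[0.5,0,0,-0.012,0,0,0,0.5,0,0,-0.024,0,0,0,0.5,0,0,-0.04,0,0,0,0.5,0,0,-0.06,0,0,0,0.5,0,0,-0.09,0,0,0,0.5,0,0,-0.12,0,0,0,0.5,0,0,-0.12,0,0,0])

```text
time_s: 6.3
tcp_pos: [0.5685, 0.2052, 0.2947]
ee_rot: [[0.937, -0.349, 0.005], [-0.349, -0.937, 0.002], [0.004, -0.004, -1.0]]
wrist_force: [-0.5, 0.3, -1.5]
gripper_width: 0.745
gripper_force: 30.0
```

```bash
python3 - <<'E'
from h import *
c=cap('side','s4'); im=c['pixels'][80:340,170:430,::-1]; cv2.imwrite('pics/s4c.png',cv2.resize(im,None,fx=2.2,fy=2.2))
E
```

```text
(no output)
```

View pics/s4c.png

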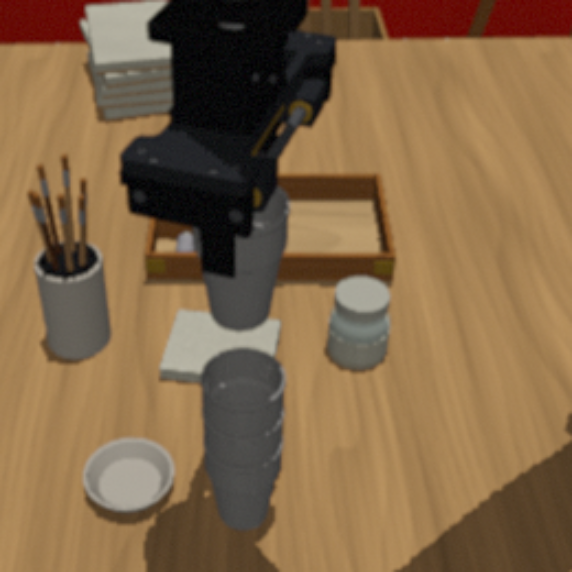

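The side crop shows pot_top clear (its foot at about (240,320)) above the three-pot stack, which stands with its rim at (243,375) and foot at (240,520). Now I carry it to the bay.

In the tool's units: 0.21 m is 0.42, 0.005 m is 0.01.

Call:
advance(offsets=[0.5,0.002,0.02,0,0,0,0,0.5,0.006,0.06,0,0,0,0,0.5,0.01,0.12,0,0,0,0,0.5,0.016,0.18,0,0,0,0,0.5,0.02,0.24,0,0,0,0,0.5,0.024,0.3,0,0,0,0,0.5,0.03,0.36,0,0,0,0,0.5,0.034,0.42,0,0,0,0])

```text
time_s: 7.15
tcp_pos: [0.508, -0.0005, 0.291]
ee_rot: [[0.937, -0.35, -0.001], [-0.35, -0.937, -0.0], [-0.001, 0.001, -1.0]]
wrist_force: [-0.3, -0.3, -3.1]
gripper_width: 0.749
gripper_force: 30.0
```

Call:
advance(offsets=[0.5,0.006,0.06,0,0,0,0,0.5,0.01,0.12,0,0,0,0,0.5,0.016,0.18,0,0,0,0,0.5,0.02,0.24,0,0,0,0,0.5,0.024,0.3,0,0,0,0,0.5,0.03,0.36,0,0,0,0,0.5,0.034,0.394,0,0,0,0,0.5,0.034,0.394,0,0,0,0])

```text
time_s: 7.95
tcp_pos: [0.4546, -0.1908, 0.291]
ee_rot: [[0.936, -0.353, -0.002], [-0.353, -0.936, -0.0], [-0.002, 0.001, -1.0]]
wrist_force: [-0.8, -0.4, -1.2]
gripper_width: 0.748
gripper_force: 30.0
```

Call:
advance(offsets=[0.5,0,0,0,0,0,0,0.5,0,0,0,0,0,0])

```text
time_s: 8.15
tcp_pos: [0.4564, -0.1883, 0.2913]
ee_rot: [[0.937, -0.349, -0.0], [-0.349, -0.937, 0.0], [-0.001, -0.0, -1.0]]
wrist_force: [0.2, 0.2, -1.8]
gripper_width: 0.745
gripper_force: 30.0
```

```bash
python3 - <<'E'
from h import *
c=cap('top','t5'); W=cloud(c)
c=cap('side','s5'); im=c['pixels'][60:340,170:430,::-1]; cv2.imwrite('pics/s5c.png',cv2.resize(im,None,fx=2.1,fy=2.1))
E
```

```text
(no output)
```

View pics/s5c.png

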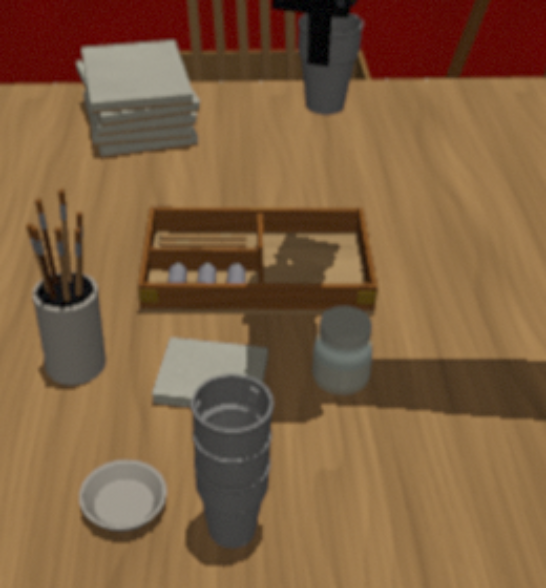

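The side crop shows the pot held upright at (326,60 to 110) over the bay (centre about (315,250)), with the three pots standing at (232,460). I lower it quickly, then slowly onto the floor.

In the tool's units: 0.205 m is 0.41, 0.2 m is 0.4.

Call:
advance(offsets=[0.5,0,0,0.06,0,0,0,0.5,0,0,0.12,0,0,0,0.5,0,0,0.18,0,0,0,0.5,0,0,0.24,0,0,0,0.5,0,0,0.3,0,0,0,0.5,0,0,0.36,0,0,0,0.5,0,0,0.4,0,0,0,0.5,0,0,0.41,0,0,0])

```text
time_s: 9.05
tcp_pos: [0.4555, -0.1877, 0.0843]
ee_rot: [[0.937, -0.348, -0.005], [-0.348, -0.937, 0.001], [-0.005, 0.001, -1.0]]
wrist_force: [0.1, 1.0, -1.6]
gripper_width: 0.747
gripper_force: 30.0
```

Call:
advance(offsets=[0.5,0,0,0.006,0,0,0,0.5,0,0,0.012,0,0,0,0.5,0,0,0.016,0,0,0,0.5,0,0,0.02,0,0,0,0.5,0,0,0.024,0,0,0,0.5,0,0,0.026,0,0,0,0.5,0,0,0.026,0,0,0])

```text
time_s: 9.75
tcp_pos: [0.4569, -0.1885, 0.0736]
ee_rot: [[0.937, -0.349, 0.0], [-0.349, -0.937, -0.0], [0.0, 0.0, -1.0]]
wrist_force: [-0.4, 0.2, -1.6]
gripper_width: 0.747
gripper_force: 30.0
```

Expected contact is at a TCP height of about 0.070.

In the tool's units: 0.003 m is 0.006, 0.002 m is 0.004.

Call:
advance(offsets=[0.5,0,0,0.002,0,0,0,0.5,0,0,0.004,0,0,0,0.5,0,0,0.006,0,0,0,0.5,0,0,0.006,0,0,0])

```text
time_s: 10.15
tcp_pos: [0.4568, -0.1885, 0.0704]
ee_rot: [[0.937, -0.349, -0.0], [-0.349, -0.937, 0.0], [-0.0, 0.0, -1.0]]
wrist_force: [0.1, -0.9, -2.3]
gripper_width: 0.742
gripper_force: 30.0
```

In the tool's units: 0.001 m is 0.002, 0.0005 m is 0.001.

Call:
advance(offsets=[0.5,0,0,0.001,0,0,0,0.5,0,0,0.002,0,0,0,0.5,0,0,0.002,0,0,0])

```text
time_s: 10.45
tcp_pos: [0.4569, -0.1884, 0.0695]
ee_rot: [[0.937, -0.349, -0.0], [-0.349, -0.937, 0.0], [-0.0, 0.0, -1.0]]
wrist_force: [0.4, 0.6, -1.1]
gripper_width: 0.747
gripper_force: 30.0
```

Call:
advance(offsets=[0.5,0,0,0.001,0,0,0,0.5,0,0,0.002,0,0,0,0.5,0,0,0.002,0,0,0])

```text
time_s: 10.75
tcp_pos: [0.4571, -0.1885, 0.069]
ee_rot: [[0.937, -0.349, 0.0], [-0.349, -0.937, -0.0], [0.0, 0.0, -1.0]]
wrist_force: [-0.4, 0.9, 3.4]
gripper_width: 0.749
gripper_force: 30.0
```

Contact is felt: the wrist force went from -1.5 to +3.4 N. I release gradually.

Call:
advance(offsets=[0.76,0,0,0,0,0,0,0.78,0,0,0,0,0,0,0.82,0,0,0,0,0,0,0.9,0,0,0,0,0,0,1,0,0,0,0,0,0,1,0,0,0,0,0,0,1,0,0,0,0,0,0,1,0,0,0,0,0,0])

```text
time_s: 11.55
tcp_pos: [0.4569, -0.1885, 0.0685]
ee_rot: [[0.937, -0.349, -0.0], [-0.349, -0.937, -0.0], [-0.0, 0.0, -1.0]]
wrist_force: [-0.6, 0.2, 0.4]
gripper_width: 0.995
gripper_force: 0.0
```

Call:
advance(offsets=[1,0,0,-0.02,0,0,0,1,0,0,-0.05,0,0,0,1,0,0,-0.09,0,0,0,1,0,0,-0.16,0,0,0,1,0,0,-0.24,0,0,0,1,0,0,-0.32,0,0,0,1,0,0,-0.4,0,0,0,1,0,0,-0.4,0,0,0])

```text
time_s: 12.35
tcp_pos: [0.46, -0.1894, 0.2759]
ee_rot: [[0.937, -0.348, 0.014], [-0.348, -0.937, -0.003], [0.014, -0.002, -1.0]]
wrist_force: [0.7, 0.3, -0.5]
gripper_width: 1.001
gripper_force: 0.0
```

```bash
python3 - <<'E'
from h import *
c=cap('side','s6'); im=c['pixels'][60:340,170:430,::-1]; cv2.imwrite('pics/s6c.png',cv2.resize(im,None,fx=2.1,fy=2.1))
W=cloud(c); t=W[...,2]
m=(t>.07)&(t<.105)&(np.hypot(W[...,0]-.457,W[...,1]+.188)<.06); p=W[m]; print(m.sum(),p.min(0),p.max(0))
E
```

```text
500 [ 0.42445008 -0.22201905  0.07006543] [ 0.48821932 -0.15251775  0.10249459]
```

View pics/s6c.png

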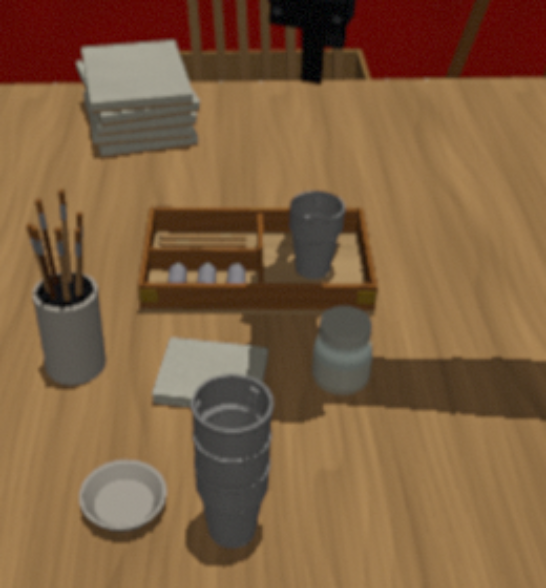

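The crop shows the pot upright in the bay (rim (316,203), foot (315,272)), the three nested pots standing at (232,460), and nothing else moved.

Call:
advance(offsets=[1,0,0,0,0,0,0,1,0,0,0,0,0,0,1,0,0,0,0,0,0])

```text
time_s: 12.7
tcp_pos: [0.4563, -0.1884, 0.2674]
ee_rot: [[0.937, -0.349, -0.003], [-0.349, -0.937, 0.0], [-0.003, 0.001, -1.0]]
wrist_force: [0.4, -0.5, -0.7]
gripper_width: 1.003
gripper_force: 0.0
```

```bash
python3 -c "
from station import r, camrig, order
print(order.finish_job())"
```

```text
the job is handed in; nothing more can be done
None
```

The top pot stands upright and released on the floor of the tray's empty bay; in the last picture the other three are still nested where they stood and nothing else has moved, and I handed the job in at about 12.7 s (no verdict was returned).

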